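Load a sample canister through the chute and latch the lift down

TASK

Load the sample canister into the loading station: without picking it up, push it squarely along the deck between the guides and over the edge, and let go so that it rolls down the chute by itself onto the orange sprung lift in the well. Then press the canister straight down until the lift sinks and its catch holds it down, and take the hand away. Leave the bottle, the steel bowl and the hand meter where they are.

Things in the scene. Friction and masses are not known exactly. Their poses are not given: they have to be found in the camera images.
- station: Fixed loading station, 325 x 205 mm. Origin on the bench top; x runs along the feed (deck, chute, well), y across, z up; symmetric about y = 0. All numbers in this list are in this frame. Level white deck, top at z = 82 mm, from its open rear end x = -215 mm (nothing beyond) to its edge x = -45 mm. Grey catch housing with red tab behind the well: x = 90 to 120 mm, up to z = 65 mm
- deck_edge (a point): Middle of the deck's edge, at x = -45, y = 0, z = 82 mm. Two blue guides 20 mm high, 6 mm thick, stand on the deck: inner faces at y = +-96 mm from x = -215 to -115 mm, then tapering to +-67 mm at the edge. From the edge a metal chute 134 mm wide slopes 16 degrees down to the lip of the well
- well_lip (a point): Middle of the chute's lower end, at x = 30, y = 0, z = 60 mm. Beyond it is the well, x = 30 to 80 mm, 134 mm wide, with the orange lift in it. The white far wall (x = 80 to 90 mm) and the clear side walls of chute and well (6 mm thick, x = -45 to 90 mm) rise to z = 102 mm
- canister_center (a point): Centre of the loose canister: smooth rigid cylinder, light blue, red ends, white middle band, diameter 44, length 120 mm, about 0.16 kg. Its long axis is this point's y (it turns as it rolls). Starts on the deck, crosswise within 0.25 rad, x = -160 to -135 mm, |y| < 15 mm. Rolls when pushed, stops in a few mm on the level; runs down by itself once past the edge. Pushed askew or off-centre it may stick
- lift_top (a point): Centre of the top face of the orange lift platform (46 x 122 mm) in the well. Up, it is at x = 55, y = 0, z = 54 mm. The platform slopes 0.2 rad down towards the far wall, so that the canister comes to rest against that wall, its centre at about x = 58 mm, 22 mm above this point, its crown 44 mm above it. It moves straight down. The point's axes are level, as the station's
- lift (a joint): How far the lift is pressed down, m: 0 up, 0.030 bottom stop. A spring pushes it up (2.4 N at the top, 11 N at the bottom). A catch snaps in at about 0.024, adding some 3 N just before, and then holds the lift at about 0.023 to 0.024 when let go. Pressing to the bottom stop is harmless
- sanitiser: White bottle with blue cap, 64 mm in diameter, 170 mm tall, standing; origin at the centre of its underside. A bystander
- bowl: Steel bowl, 150 mm across, 50 mm high; origin at the centre of its underside. A bystander
- meter: White hand meter, 100 x 55 x 22 mm, lying; origin at the centre of its underside. A bystander
Not all that is in view belongs to the job. What is shaped like the part that bears canister_center but black or green is not meant.

How it is judged (in metres and radians):
On the way, in this order (a step that is already met when the one before it is completed fails the run):
1. the canister rolls down the chute, free of the hand (x of canister_center in the frame of station between -0.035 and 0.025 m and z of canister_center in the frame of station below 0.108 m and contact force between the fingers and canister below 0.05 N).
2. the canister rests on the lift, the lift still up (x of canister_center in the frame of lift_top between -0.008 and 0.008 m and z of canister_center in the frame of lift_top below 0.027 m and value of joint lift below 0.012 m), for 0.2 s.
3. the lift is pressed down past its catch with the canister on it (value of joint lift above 0.021 m and horizontal distance between canister_center and lift_top below 0.012 m), for 0.2 s.
At the end, for the whole second after the job is handed in: The catch holds the lift at least 21 mm down, and the canister lies at rest on it across the well: centre within 12 mm horizontally of the lift's centre and no more than 27 mm above its top, axis within 0.12 rad of the station's y axis (all of step 3 and z of canister_center in the frame of lift_top below 0.027 m and angle between the y axis of canister_center and the y axis of station, either way round below 0.12 rad and linear speed of canister below 0.02 m/s); the robot touches nothing.
It fails at once if the canister was picked up (centre more than 35 mm above where it is when lying on the deck) (z of canister_center in the frame of station above 0.139 m).
It fails at once if the bottle was moved or tipped (distance of sanitiser from where it was at the start of the episode above 0.02 m or angle between sanitiser's own z axis and vertical above 0.3 rad).
It fails at once if the bowl was moved (distance of bowl from where it was at the start of the episode above 0.02 m).
It fails at once if the meter was moved (distance of meter from where it was at the start of the episode above 0.02 m).
It also fails if it takes over 64 s, if anything falls off the work surface, if the arm or the gripper's body presses on something with over 40 N, if the wrist force passes 120 N, or if a joint passes its speed limit or range.

ROBOT

A 6-joint arm with a two-finger parallel gripper is mounted at the origin on the work surface. World frame = base frame: x ahead of the robot, y to its left, z up, the work surface at z = 0. Lengths are in mm, angles in rad, forces in N, time in s.
With the tool pointing down it reaches from about 375 to 975 mm from the base axis. Payload 3.8 kg.
Tool frame: the origin (TCP) lies on the centre line of the jaws, within the pads' length; the fingertips stand 8 mm ahead of it and the grasp point (between the pads) lies 11 mm behind it (ctrl.tips_ahead is the distance from the TCP to the fingertips, in mm); y points along the fingers, z is the direction in which the jaws open and shut, and the axes are right-handed (so a half turn about y gives the same grasp; the last joint's range is limited). The gripper opens to 85 mm and grips with 20 to 120 N. Pads are 22 mm wide; open, the fingers measure 114 mm over their backs; the gripper's body (76 mm by 85 mm) begins 54 mm behind the grasp point. The pads swing forward as they close: fully open they stand 13 mm farther back than shut.
Start: joints at [1.204, 0.264, 1.604, -0, 1.274, -0.037], TCP at [218.599, 638.618, 239.28] pointing down, gripper open.
Joint ranges: [-2.63, 2.63], [-0.94, 2.18], [0.31, 2.57], [-1.31, 4.45], [0, 2.66], [-2.55, 2.55]. Speed limits (rad/s): [2.57, 2.57, 3.14, 3.14, 3.14, 3.14].

INTERFACE

Orientations are given as a rotation vector (axis times angle).
In Python, from plant import ctrl gives the robot as it stands. The module is installed in compiled form; this text tells all that it offers.
- The arm moves only by the shell command python3 -m pendant 'ROWS' [FORCE]. ROWS is JSON, a list of rows, each an object with "delta_pos": the shift along the world's x, y, z in m, a list of three; "rotation": the turn, a rotation vector about the world's x, y, z in units of 6 degrees (1.0 is 6 degrees), a list of three; "claw": the opening, from -1 (shut) to 1 (fully open). A call has 1 to 5 rows; each row shifts and turns the commanded pose from where the row before left it; what a row does not reach is not made up. A row lasts 1/10 s, in which the tool goes at most 50 mm and 8.59 degrees, less where a joint would pass 70% of its speed; a pose out of reach is approached as far as the arm can. A call is refused whole if a number of a shift passes 0.05 or a number of a turn 1, either way. A call with a gripper value outside its range is refused whole. The fingers move at their own pace and stop on an object; FORCE is the grip in N (left out, the last holds). Time passes only in rows, so rows that do not move let the fingers close. It gives the time, the measured TCP pose, the force and the opening at its end, in the units of the state.
- ctrl.read_state(): the state, without advancing time (a new reading comes with each control period).
- ctrl.snapshot(name): name is "side" or "top" or "wrist"; returns a dict with "img" (420x560x3 uint8, red, green, blue), "K" (3x3 intrinsics, pixels), "rvec" (rotation vector, rad) and "tvec" (3), from world to camera coordinates, as OpenCV has them. Camera axes: x right, y down, z forward; pixel columns grow to the right and rows downward; lengths in mm; the calibration is good to about 2 mm. A picture is of the moment at which its call begins. There is no depth.
- ctrl.finish_job(): hands the job in, once; it reports no verdict.
The state is a dict: "t": time; "q": joint angles; "dq": joint speeds; "joint_torque": joint torques, N m; "position": TCP position; "tcp_rot": TCP orientation; "force": force on the tool from outside, world axes, zero at the start; "wrist_torque": the same for the moment, N m; "finger_gap": opening from 0.0 (shut) to 1.0 (fully open).
Only numpy, scipy, OpenCV 4.12 (cv2) and the standard library are available. Lean on these libraries where they do the work, as an engineer would, in place of code of your own. Each camera call takes 0.05 s, during which the arm holds its last target. There are 200 camera calls.

## Working session

There is one attempt and no reset: what is moved stays moved. The work goes in short steps, Python scripts to look and compute and a shell command to move; the robot and the scene stay as the last step left them, time stands still between calls to the robot, and variables do not carry over. Pictures are saved under pics/ and viewed, about 8 in all and at most 12, crops included, and the job is handed in when it is done.

```bash
mkdir -p pics
python3 - <<'E'
from plant import ctrl
import cv2,numpy as np
for n in ("side","top"):
    s=ctrl.snapshot(n); cv2.imwrite(f"pics/{n}0.png",s["img"][:,:,::-1]); np.savez(f"{n}0.npz",**s)
    R=cv2.Rodrigues(np.array(s["rvec"],float))[0]; print(n,-R.T@np.array(s["tvec"]).ravel(),R[2],np.array(s["K"])[0,0])
st=ctrl.read_state();print(st)
E
```

```text
side [ 320.4632933  -946.50886186  751.59116494] [ 0.26271316  0.78496591 -0.56107959] 484.89689852842554
top [ 396.97823103  -22.8379428  1244.01495152] [ 0.20792048  0.00144475 -0.97814467] 493.3880690859653
{'t': 0.1, 'q': array([ 1.20404465e+00,  2.64682044e-01,  1.60526361e+00,  1.76622838e-05,
        1.27369763e+00, -3.68844010e-02]), 'dq': array([ 1.77045968e-03, -1.95385743e-03, -3.19707666e-03,  1.52630084e-04,
       -6.71088636e-05, -2.38942358e-04]), 'joint_torque': array([ 2.07921471e-04, -5.16702068e+01, -3.68588090e+01, -6.22681614e-05,
        6.32753319e-03,  4.34024707e-05]), 'position': array([218.39560631, 638.00040178, 238.0695226 ]), 'tcp_rot': array([-1.55725984,  0.25927723, -0.25860288]), 'force': array([-0.11849729,  0.53024773, -0.27282929]), 'wrist_torque': array([0.02432009, 0.04832189, 0.00812752]), 'finger_gap': 0.9966743974547325}
```

View pics/top0.png

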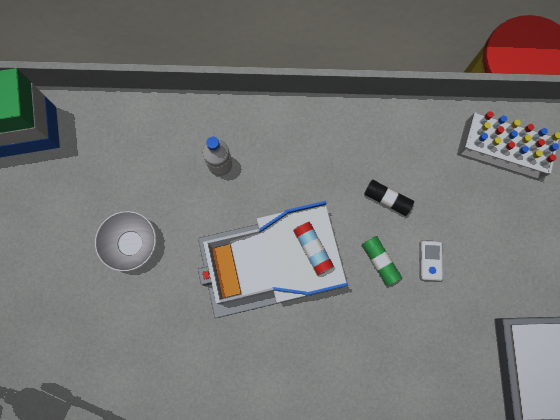

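View pics/side0.png

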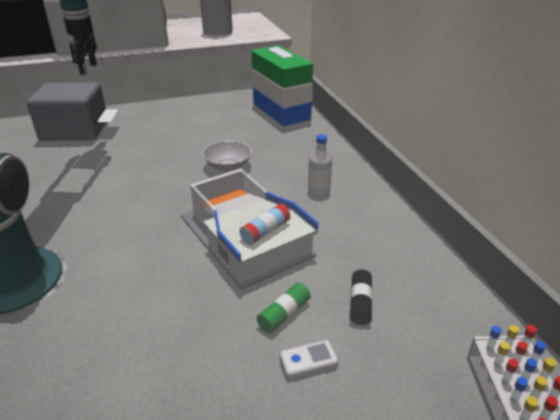

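The top view shows the feed running from right (deck rear, about (335,245)) to left (well, about (227,270)), roughly along world +y. The canister is at about (313,249), tilted. The green and black decoys lie to the right of the deck, the bottle at (217,155), the bowl at (126,242) and the meter at (431,260).

```bash
cat > h.py <<'E'
import cv2,numpy as np
def ray(s,px,z):
    K=np.array(s["K"],float);R=cv2.Rodrigues(np.array(s["rvec"],float))[0];t=np.array(s["tvec"],float).ravel()
    px=np.atleast_2d(px).astype(float); c=-R.T@t
    d=np.c_[px,np.ones(len(px))]@np.linalg.inv(K).T@R
    return (c+d*((z-c[2])/d[:,2])[:,None])[:,:2]
def mask(img,lo,hi):
    return cv2.inRange(cv2.cvtColor(np.ascontiguousarray(img),cv2.COLOR_RGB2HSV),lo,hi)
def blobs(m,a=15):
    return sorted([c for c in cv2.findContours(m,cv2.RETR_EXTERNAL,cv2.CHAIN_APPROX_NONE)[0] if cv2.contourArea(c)>a],key=cv2.contourArea,reverse=True)
def red(img): return mask(img,(0,120,80),(6,255,255))|mask(img,(172,120,80),(180,255,255))
E
python3 - <<'E'
from h import *
s=dict(np.load("top0.npz")); im=s["img"]
box=np.zeros(im.shape[:2],np.uint8);box[190:330,190:360]=255
for c in blobs(mask(im,(105,140,80),(125,255,255))&box):
    a=cv2.approxPolyDP(c,2,True)[:,0]; print("blue",cv2.contourArea(c),a.tolist(),ray(s,a,102).round().tolist())
for c in blobs(mask(im,(8,140,80),(22,255,255))&box):
    r=cv2.minAreaRect(c);p=cv2.boxPoints(r);w=ray(s,p,54);print("orange",r,w.round().tolist(),w.mean(0),np.linalg.norm(np.diff(w,axis=0),axis=1))
for c in blobs(red(im)&box,8):
    m=c[:,0].mean(0);print("red",cv2.contourArea(c),m,ray(s,m,104),ray(s,m,65))
i=cv2.resize(im[190:330,190:360],None,fx=4.5,fy=4.2,interpolation=cv2.INTER_CUBIC);cv2.imwrite("pics/crop.png",i[:,:,::-1])
E
```

```text
blue 146.5 [[325, 201], [285, 210], [259, 229], [263, 229], [288, 211], [322, 204]] [[673.0, -140.0], [649.0, -45.0], [602.0, 15.0], [602.0, 5.0], [647.0, -53.0], [666.0, -133.0]]
blue 109.0 [[347, 283], [311, 292], [273, 287], [309, 294]] [[481.0, -192.0], [458.0, -109.0], [467.0, -22.0], [454.0, -104.0]]
orange ((225.98822021484375, 270.4470520019531), (50.76172637939453, 18.872949600219727), 77.47119140625) [[561.0, 131.0], [572.0, 86.0], [454.0, 55.0], [443.0, 98.0]] [507.55953633  92.57197765] [ 45.66393782 122.53918187  44.73081859]
red 137.5 [323.         266.53333333] [[ 517.05737216 -135.97926735]] [[ 521.1652889  -139.84984085]]
red 122.0 [302.95238095 228.54761905] [[605.00238811 -88.48636326]] [[612.11891068 -90.73220082]]
red 29.0 [205.5 274.6] [[491.59309687 134.24723875]] [[494.82987877 139.62113501]]
```

View pics/crop.png

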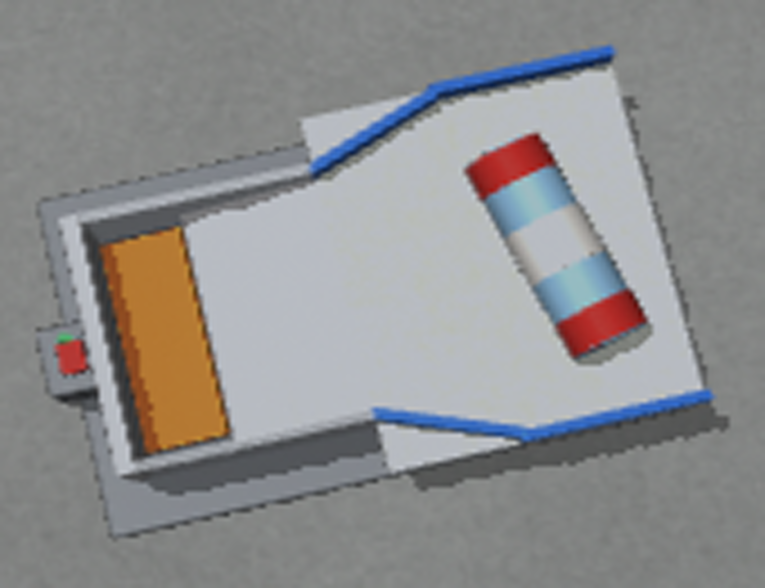

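```bash
cat >> h.py <<'E'
th=0.264; O=np.array([521.4,40.5]); F=np.array([-np.sin(th),np.cos(th)]); Y=np.array([-np.cos(th),-np.sin(th)])
def w2s(p): d=np.atleast_2d(p)[:,:2]-O; return np.c_[d@F,d@Y]
def s2w(x,y=0): return O+x*F+y*Y
def state():
    from plant import ctrl
    s=ctrl.read_state(); R=cv2.Rodrigues(np.array(s["tcp_rot"]))[0]
    print("t",s["t"],"world",s["position"].round(1),"stn",w2s(s["position"]).round(1),"F",s["force"].round(2),"gap",round(s["finger_gap"],3))
    print("app",R[:,1].round(3),"jaw",R[:,2].round(3),"jaw angle err",((np.arctan2(R[1,2],R[0,2])-th+np.pi/2)%np.pi-np.pi/2).round(3))
    return s,R
E
python3 - <<'E'
from h import *
from plant import ctrl
state();print(ctrl.tips_ahead, s2w(-214), w2s(s2w(-214)))
s=dict(np.load("top0.npz"))
print("can",w2s(ray(s,[[323,266.53],[302.95,228.55]],104)), "guides",w2s(ray(s,[[325,201],[322,204],[347,283],[259,229],[263,229],[273,287]],102)).round(1))
E
```

```text
t 0.1 world [218.4 638.  238.1] stn [[655.9 136.6]] F [-0.12  0.53 -0.27] gap 0.997
app [-0.001 -0.002 -1.   ] jaw [ 0.324  0.946 -0.002] jaw angle err 0.977
8.0 [ 577.2420256 -166.0857405] [[-2.14000000e+02  4.26325641e-14]]
can [[-169.23374441   50.23594477]
 [-146.3261958   -47.04348873]] guides [[-214.1  -99.5]
 [-205.3  -94.1]
 [-213.4   99.7]
 [ -45.9  -70.7]
 [ -55.   -68.5]
 [ -46.    68.4]]
```

```bash
R='{"delta_pos":[0.0179,-0.0402,0],"rotation":[0,0,-0.467],"claw":1}'
python3 -m pendant '[{"delta_pos":[0.018,-0.04,0],"rotation":[0,0,-0.467],"claw":1},{"delta_pos":[0.018,-0.04,0],"rotation":[0,0,-0.467],"claw":1},{"delta_pos":[0.018,-0.04,0],"rotation":[0,0,-0.467],"claw":1},{"delta_pos":[0.018,-0.04,0],"rotation":[0,0,-0.467],"claw":1},{"delta_pos":[0.018,-0.04,0],"rotation":[0,0,-0.467],"claw":1}]'
python3 -m pendant '[{"delta_pos":[0.018,-0.04,0],"rotation":[0,0,-0.467],"claw":1},{"delta_pos":[0.018,-0.04,0],"rotation":[0,0,-0.467],"claw":1},{"delta_pos":[0.018,-0.04,0],"rotation":[0,0,-0.467],"claw":1},{"delta_pos":[0.018,-0.04,0],"rotation":[0,0,-0.467],"claw":1},{"delta_pos":[0.018,-0.04,0],"rotation":[0,0,-0.467],"claw":1}]'
python3 -m pendant '[{"delta_pos":[0.018,-0.04,0],"rotation":[0,0,-0.467],"claw":1},{"delta_pos":[0.018,-0.04,0],"rotation":[0,0,-0.467],"claw":1},{"delta_pos":[0.018,-0.04,0],"rotation":[0,0,-0.467],"claw":1},{"delta_pos":[0.018,-0.04,0],"rotation":[0,0,-0.467],"claw":1},{"delta_pos":[0.018,-0.04,0],"rotation":[0,0,-0.467],"claw":1}]'
python3 -m pendant '[{"delta_pos":[0.018,-0.04,0],"rotation":[0,0,-0.467],"claw":1},{"delta_pos":[0.018,-0.04,0],"rotation":[0,0,-0.467],"claw":1},{"delta_pos":[0.018,-0.04,0],"rotation":[0,0,-0.467],"claw":1},{"delta_pos":[0.018,-0.04,0],"rotation":[0,0,-0.467],"claw":1},{"delta_pos":[0,0,0],"rotation":[0,0,-0.467],"claw":1}]'
python3 -c "
from h import *
s,R=state();print(s2w(-216)-s['position'][:2])"
```

```text
t: 0.6
position: [308.7, 436.7, 238.7]
tcp_rot: [-1.524, 0.451, -0.451]
force: [1.0, -0.1, -0.0]
finger_gap: 0.997
t: 1.1
position: [398.7, 236.8, 239.0]
tcp_rot: [-1.474, 0.641, -0.641]
force: [1.4, -0.3, -0.0]
finger_gap: 0.998
t: 1.6
position: [488.7, 36.9, 239.0]
tcp_rot: [-1.407, 0.83, -0.829]
force: [-0.2, -0.3, 0.1]
finger_gap: 0.999
t: 2.1
position: [562.0, -126.1, 238.6]
tcp_rot: [-1.321, 1.017, -1.019]
force: [0.2, 0.9, 0.1]
finger_gap: 1.001
t 2.1 world [ 562.  -126.1  238.6] stn [[-171.4    4.3]] F [0.23 0.88 0.05] gap 1.001
app [ 0.    -0.002 -1.   ] jaw [ 0.967  0.254 -0.   ] jaw angle err -0.007
[ 15.78972365 -41.90251081]
```

```bash
python3 -m pendant '[{"delta_pos":[0.016,-0.042,0],"rotation":[0,0,0.07],"claw":1},{"delta_pos":[0,0,-0.036],"rotation":[0,0,0],"claw":1},{"delta_pos":[0,0,-0.036],"rotation":[0,0,0],"claw":1},{"delta_pos":[0,0,-0.036],"rotation":[0,0,0],"claw":1},{"delta_pos":[0,0,-0.02],"rotation":[0,0,0],"claw":1}]'
python3 -m pendant '[{"delta_pos":[0,0,-0.015],"rotation":[0,0,0],"claw":1},{"delta_pos":[0,0,0],"rotation":[0,0,0],"claw":1}]'
python3 - <<'E'
from h import *
from plant import ctrl
state()
a=ctrl.snapshot("side")["img"][150:300,160:340];b=ctrl.snapshot("top")["img"][180:330,190:370]
o=np.hstack([cv2.resize(a,(400,333),interpolation=2),cv2.resize(b,(400,333),interpolation=2)]);cv2.imwrite("pics/p4.png",o[:,:,::-1])
E
```

```text
t: 2.6
position: [573.9, -162.7, 107.1]
tcp_rot: [-1.327, 1.013, -1.004]
force: [0.1, 0.6, -0.2]
finger_gap: 1.0
t: 2.8
position: [574.6, -162.7, 93.4]
tcp_rot: [-1.327, 1.012, -1.004]
force: [0.2, -0.0, -0.5]
finger_gap: 1.002
t 2.8 world [ 574.6 -162.7   93.4] stn [[-210.     1.7]] F [ 0.24 -0.04 -0.53] gap 1.002
app [-0.005  0.002 -1.   ] jaw [ 0.964  0.267 -0.004] jaw angle err 0.006
```

View pics/p4.png

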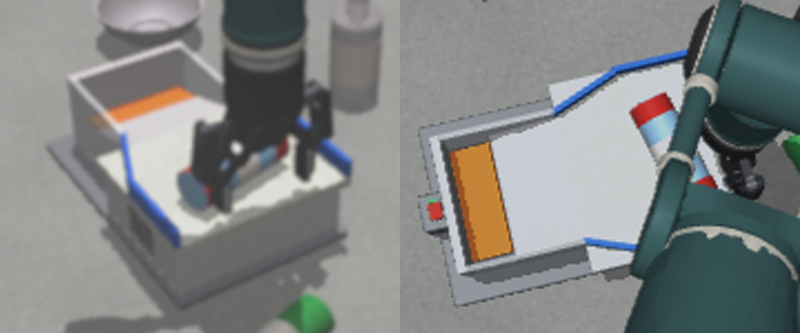

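The fingers straddle the canister from behind with the tips low over the deck. I'll push it slowly to square it.

```bash
python3 -m pendant '[{"delta_pos":[-0.0005,0.0080,0],"rotation":[0,0,-0.05],"claw":1},{"delta_pos":[-0.0021,0.0077,0],"rotation":[0,0,0],"claw":1},{"delta_pos":[-0.0021,0.0077,0],"rotation":[0,0,0],"claw":1},{"delta_pos":[-0.0021,0.0077,0],"rotation":[0,0,0],"claw":1},{"delta_pos":[-0.0021,0.0077,0],"rotation":[0,0,0],"claw":1}]'
python3 -m pendant '[{"delta_pos":[-0.0021,0.0077,0],"rotation":[0,0,0],"claw":1},{"delta_pos":[-0.0021,0.0077,0],"rotation":[0,0,0],"claw":1},{"delta_pos":[-0.0021,0.0077,0],"rotation":[0,0,0],"claw":1},{"delta_pos":[-0.0021,0.0077,0],"rotation":[0,0,0],"claw":1},{"delta_pos":[-0.0021,0.0077,0],"rotation":[0,0,0],"claw":1}]'
python3 - <<'E'
from h import *
from plant import ctrl
state()
s=ctrl.snapshot("top");im=s["img"];box=np.zeros(im.shape[:2],np.uint8);box[190:330,215:360]=255
for c in blobs(red(im)&box,8):
    m=c[:,0].mean(0);print("red",cv2.contourArea(c),m,w2s(ray(s,m,104)))
a=ctrl.snapshot("side")["img"][150:300,160:340];b=im[180:330,190:370]
o=np.hstack([cv2.resize(a,(400,333),interpolation=2),cv2.resize(b,(400,333),interpolation=2)]);cv2.imwrite("pics/p5.png",o[:,:,::-1])
E
```

```text
t: 3.4
position: [567.5, -123.6, 96.6]
tcp_rot: [-1.323, 1.011, -1.012]
force: [-0.7, 0.8, -0.0]
finger_gap: 1.0
t: 3.9
position: [557.0, -85.4, 96.3]
tcp_rot: [-1.323, 1.012, -1.012]
force: [0.4, -0.2, 0.9]
finger_gap: 1.002
t 3.9 world [557.  -85.4  96.3] stn [[-130.8   -1.5]] F [ 0.42 -0.16  0.87] gap 1.002
app [-0.  0. -1.] jaw [ 0.965  0.262 -0.   ] jaw angle err 0.001
red 97.5 [296.        278.3902439] [[-101.92434534   61.91551953]]
```

View pics/p5.png

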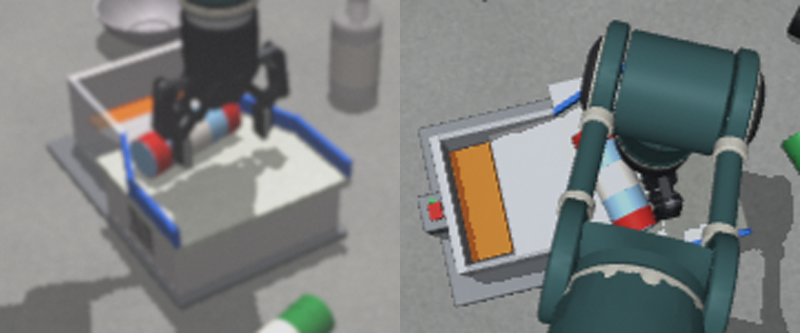

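Run:
```python
from h import *
from plant import ctrl
for n in("top","side"):
    s=ctrl.snapshot(n);im=s["img"];box=np.zeros(im.shape[:2],np.uint8)
    if n=="top": box[190:330,215:360]=255
    else: box[180:250,200:290]=255
    for nm,mk in(("red",red(im)),("cyan",mask(im,(90,40,100),(104,160,255)))):
        for c in blobs(mk&box,6):
            m=c[:,0].mean(0);print(n,nm,cv2.contourArea(c),m.round(1),cv2.boundingRect(c),w2s(ray(s,m,104)).round(1))
```

```text
top red 96.5 [295.  278.6] (285, 273, 20, 11) [[-99.7  61.9]]
top red 12.0 [268.6 243. ] (267, 240, 4, 7) [[-60.  -32.8]]
top cyan 626.5 [312.5 219.1] (288, 207, 50, 25) [[-173.8  -63.7]]
top cyan 166.0 [290. 271.] (280, 263, 21, 17) [[-92.7  42.2]]
top cyan 111.0 [261.8 297.2] (257, 289, 11, 18) [[-15.8  84.8]]
top cyan 101.5 [333. 314.] (329, 305, 10, 17) [[-163.8  159.6]]
top cyan 91.0 [282.6 212.9] (278, 205, 10, 16) [[-108.9  -94.7]]
top cyan 84.0 [343.4 225.6] (339, 218, 10, 16) [[-240.5  -31.4]]
top cyan 52.0 [283.8 249. ] (280, 243, 10, 12) [[-91.1 -10.8]]
side red 90.5 [230.6 216.1] (223, 209, 14, 16) [[-91.5  53.2]]
side red 33.5 [264.1 200.5] (261, 197, 7, 10) [[-79.6 -43.9]]
side cyan 59.0 [256.7 205.5] (252, 199, 9, 14) [[-87.7 -18.4]]
side cyan 56.0 [223.9 221.6] (220, 215, 9, 14) [[-101.7   75.9]]
```

The canister is still skewed: a one-finger contact only rolls it. I'll raise the hand, turn it 90°, and close the pads lightly on the canister to square it and centre it, without lifting.

```bash
python3 -m pendant '[{"delta_pos":[0.003,-0.01,0.03],"rotation":[0,0,0],"claw":1},{"delta_pos":[0,0,0.05],"rotation":[0,0,0],"claw":1},{"delta_pos":[0.01,-0.04,0.03],"rotation":[0,0,0],"claw":1},{"delta_pos":[0.01,-0.04,0],"rotation":[0,0,0],"claw":1},{"delta_pos":[0.0,-0.04,0],"rotation":[0,0,0],"claw":1}]'
python3 - <<'E'
from h import *
from plant import ctrl
st,R=state();print(st["q"].round(2))
s=ctrl.snapshot("top");im=s["img"];box=np.zeros(im.shape[:2],np.uint8);box[190:330,235:360]=255
for nm,mk in(("red",red(im)),("cyan",mask(im,(90,40,100),(104,160,255)))):
        for c in blobs(mk&box,6):
            m=c[:,0].mean(0);print(nm,cv2.contourArea(c),m.round(1),cv2.boundingRect(c),w2s(ray(s,m,104)).round(1))
a=ctrl.snapshot("wrist")["img"];b=im[180:330,190:370]
o=np.hstack([cv2.resize(a,(400,300)),cv2.resize(b,(400,300),interpolation=2)]);cv2.imwrite("pics/p6.png",o[:,:,::-1])
E
```

```text
t: 4.6
position: [582.3, -217.4, 208.4]
tcp_rot: [-1.322, 1.006, -1.015]
force: [0.4, 0.8, -0.3]
finger_gap: 1.002
t 4.6 world [ 582.3 -217.4  208.4] stn [[-264.9    8.5]] F [ 0.44  0.78 -0.27] gap 1.002
app [ 0.005 -0.002 -1.   ] jaw [0.965 0.263 0.004] jaw angle err 0.002
[-0.4   0.18  1.76 -0.    1.19 -0.66]
red 138.5 [294.3 280. ] (285, 273, 20, 15) [[-97.2  64.5]]
red 120.5 [275.7 241.3] (267, 235, 19, 14) [[-77.1 -32.9]]
cyan 166.0 [290. 271.] (280, 263, 21, 17) [[-92.7  42.2]]
cyan 163.0 [280.1 250.1] (270, 243, 21, 16) [[-82.  -10.3]]
cyan 149.0 [342.9 277.7] (336, 266, 15, 23) [[-207.1   85.8]]
cyan 8.0 [358.3 267.8] (357, 264, 3, 9) [[-247.8   72.3]]
```

View pics/p6.png

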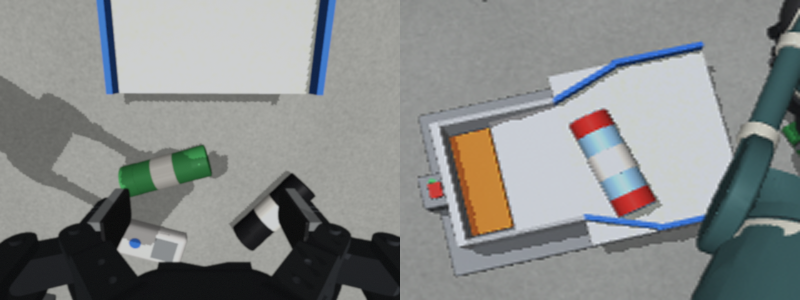

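Now clear: canister centre at station (-87, +16), skew 0.20 rad. The wrist view shows the meter and decoys well below the hand.

```bash
python3 -m pendant '[{"delta_pos":[-0.0036,0.0113,0],"rotation":[0,0,-1],"claw":1},{"delta_pos":[-0.0036,0.0113,0],"rotation":[0,0,-1],"claw":1},{"delta_pos":[-0.0036,0.0113,0],"rotation":[0,0,-1],"claw":1},{"delta_pos":[-0.0036,0.0113,0],"rotation":[0,0,-1],"claw":1},{"delta_pos":[-0.0036,0.0113,0],"rotation":[0,0,-1],"claw":1}]' | tail -2
python3 -m pendant '[{"delta_pos":[-0.0036,0.0113,0],"rotation":[0,0,-1],"claw":1},{"delta_pos":[-0.0036,0.0113,0],"rotation":[0,0,-1],"claw":1},{"delta_pos":[-0.0036,0.0113,0],"rotation":[0,0,-1],"claw":1},{"delta_pos":[-0.0036,0.0113,0],"rotation":[0,0,-1],"claw":1},{"delta_pos":[-0.0036,0.0113,0],"rotation":[0,0,-1],"claw":1}]' | tail -2
python3 -m pendant '[{"delta_pos":[-0.0036,0.0113,0],"rotation":[0,0,-1],"claw":1},{"delta_pos":[-0.0036,0.0113,0],"rotation":[0,0,-1],"claw":1},{"delta_pos":[-0.0036,0.0113,0],"rotation":[0,0,-1],"claw":1},{"delta_pos":[-0.0036,0.0113,0],"rotation":[0,0,-1],"claw":1},{"delta_pos":[-0.0036,0.0113,0],"rotation":[0,0,-1],"claw":1}]' | tail -2
python3 -m pendant '[{"delta_pos":[0,0,0],"rotation":[0,0,0],"claw":1}]' | tail -1
python3 -c "
from h import *
s,R=state();print(s2w(-87,16)-s['position'][:2])"
```

```text
force: [-0.1, 0.6, 0.8]
finger_gap: 1.001
force: [-0.5, -0.1, -0.0]
finger_gap: 1.001
force: [0.8, -0.5, 0.5]
finger_gap: 1.001
finger_gap: 0.997
t 6.3 world [525.3 -44.6 205.4] stn [[-83.2  18.4]] F [ 0.37  0.55 -0.06] gap 0.997
app [-0.001  0.001 -1.   ] jaw [ 0.263 -0.965 -0.001] jaw angle err -1.569
[ 3.33373967 -3.07730839]
```

```bash
python3 -m pendant '[{"delta_pos":[0.003,-0.003,-0.035],"rotation":[0,0,0],"claw":1},{"delta_pos":[0,0,-0.035],"rotation":[0,0,0],"claw":1},{"delta_pos":[0,0,-0.022],"rotation":[0,0,0],"claw":1},{"delta_pos":[0,0,-0.01],"rotation":[0,0,0],"claw":1},{"delta_pos":[0,0,0],"rotation":[0,0,0],"claw":1}]' 20
python3 -m pendant '[{"delta_pos":[0,0,0],"rotation":[0,0,0],"claw":0.4},{"delta_pos":[0,0,0],"rotation":[0,0,0],"claw":0.2},{"delta_pos":[0,0,0],"rotation":[0,0,0],"claw":0},{"delta_pos":[0,0,0],"rotation":[0,0,0],"claw":-0.1},{"delta_pos":[0,0,0],"rotation":[0,0,0],"claw":-0.1}]' 20
python3 -m pendant '[{"delta_pos":[0,0,0],"rotation":[0,0,0],"claw":-0.1},{"delta_pos":[0,0,0],"rotation":[0,0,0],"claw":-0.1}]' 20
```

```text
t: 6.8
position: [527.8, -48.9, 102.1]
tcp_rot: [-0.282, 2.082, -2.08]
force: [-1.0, -0.1, 0.5]
finger_gap: 1.0
t: 7.3
position: [530.5, -49.0, 105.6]
tcp_rot: [-0.274, 2.077, -2.079]
force: [-1.5, 0.5, 6.3]
finger_gap: 0.546
t: 7.5
position: [530.5, -49.0, 105.6]
tcp_rot: [-0.274, 2.077, -2.079]
force: [-0.3, 0.1, 6.0]
finger_gap: 0.54
```

```bash
python3 -m pendant '[{"delta_pos":[0.0038,-0.0017,0],"rotation":[0,0,0],"claw":-0.1},{"delta_pos":[0.0038,-0.0017,0],"rotation":[0,0,0],"claw":-0.1},{"delta_pos":[0.0038,-0.0017,0],"rotation":[0,0,0],"claw":-0.1},{"delta_pos":[0.0038,-0.0017,0],"rotation":[0,0,0],"claw":-0.1},{"delta_pos":[0.0038,-0.0017,0],"rotation":[0,0,0],"claw":-0.1}]'
python3 -m pendant '[{"delta_pos":[0,0,0],"rotation":[0,0,0],"claw":-0.1},{"delta_pos":[0,0,0],"rotation":[0,0,0],"claw":-0.1}]'
python3 - <<'E'
from h import *
from plant import ctrl
state()
for n in("top","side"):
    s=ctrl.snapshot(n);im=s["img"];box=np.zeros(im.shape[:2],np.uint8)
    if n=="top": box[190:330,235:360]=255
    else: box[180:250,200:290]=255
    for c in blobs(red(im)&box,6):
            m=c[:,0].mean(0);print(n,cv2.contourArea(c),m.round(1),w2s(ray(s,m,104)).round(1))
E
```

```text
t: 8.0
position: [547.9, -57.2, 105.4]
tcp_rot: [-0.278, 2.081, -2.08]
force: [-5.6, 0.8, 10.6]
finger_gap: 0.507
t: 8.2
position: [548.7, -57.4, 105.4]
tcp_rot: [-0.276, 2.079, -2.08]
force: [-3.0, 0.6, 9.1]
finger_gap: 0.505
t 8.2 world [548.7 -57.4 105.4] stn [[-101.7   -0.8]] F [-2.98  0.59  9.12] gap 0.505
app [ 0.001 -0.    -1.   ] jaw [ 0.262 -0.965  0.001] jaw angle err -1.57
top 127.5 [294.8 275.3] [[-101.    54.3]]
side 71.0 [234.5 216.6] [[-98.   46.8]]
side 50.0 [272.8 203. ] [[-99.7 -55.4]]
```

Squared and centred (gap 43 mm; both ends at x about -99 to -101). Now I'll release and lift off.

```bash
python3 -m pendant '[{"delta_pos":[0,0,0],"rotation":[0,0,0],"claw":0.3},{"delta_pos":[0,0,0],"rotation":[0,0,0],"claw":0.7},{"delta_pos":[0,0,0],"rotation":[0,0,0],"claw":1},{"delta_pos":[0,0,0],"rotation":[0,0,0],"claw":1},{"delta_pos":[0,0,0],"rotation":[0,0,0],"claw":1}]'
python3 -m pendant '[{"delta_pos":[0,0,0.015],"rotation":[0,0,0],"claw":1},{"delta_pos":[0,0,0.04],"rotation":[0,0,0],"claw":1},{"delta_pos":[0,0,0.04],"rotation":[0,0,0],"claw":1},{"delta_pos":[0.0078,-0.029,0],"rotation":[0,0,1],"claw":1},{"delta_pos":[0.0078,-0.029,0],"rotation":[0,0,1],"claw":1}]' | tail -2
python3 -m pendant '[{"delta_pos":[0.0078,-0.029,0],"rotation":[0,0,1],"claw":1},{"delta_pos":[0.0078,-0.029,0],"rotation":[0,0,1],"claw":1},{"delta_pos":[0,0,0],"rotation":[0,0,1],"claw":1},{"delta_pos":[0,0,0],"rotation":[0,0,1],"claw":1},{"delta_pos":[0,0,0],"rotation":[0,0,1],"claw":1}]' | tail -2
python3 -m pendant '[{"delta_pos":[0,0,0],"rotation":[0,0,1],"claw":1},{"delta_pos":[0,0,0],"rotation":[0,0,1],"claw":1},{"delta_pos":[0,0,0],"rotation":[0,0,1],"claw":1},{"delta_pos":[0,0,0],"rotation":[0,0,1],"claw":1},{"delta_pos":[0,0,0],"rotation":[0,0,1],"claw":1}]' | tail -2
python3 -m pendant '[{"delta_pos":[0,0,0],"rotation":[0,0,1],"claw":1},{"delta_pos":[0,0,0],"rotation":[0,0,1],"claw":1},{"delta_pos":[0,0,0],"rotation":[0,0,1],"claw":1},{"delta_pos":[0,0,0],"rotation":[0,0,0],"claw":1}]' | tail -2
python3 - <<'E'
from h import *
from plant import ctrl
st,R=state();print(s2w(-165,0)-st["position"][:2])
s=ctrl.snapshot("top");im=s["img"];box=np.zeros(im.shape[:2],np.uint8);box[190:330,235:360]=255
for nm,mk in(("red",red(im)),("cyan",mask(im,(90,40,100),(104,160,255)))):
        for c in blobs(mk&box,6):
            m=c[:,0].mean(0);print(nm,cv2.contourArea(c),m.round(1),w2s(ray(s,m,104)).round(1))
E
```

```text
t: 8.8
position: [547.8, -57.3, 103.4]
tcp_rot: [-0.278, 2.08, -2.08]
force: [0.4, 0.3, 0.7]
finger_gap: 0.997
force: [0.2, 1.1, 0.2]
finger_gap: 1.001
force: [-0.2, -0.1, -0.5]
finger_gap: 0.998
force: [0.7, 1.1, -0.9]
finger_gap: 1.001
force: [-1.0, 0.2, 0.0]
finger_gap: 1.001
t 10.7 world [ 579.5 -173.4  199.9] stn [[-221.6   -0.3]] F [-1.    0.24  0.03] gap 1.001
app [ 0.001 -0.    -1.   ] jaw [0.965 0.262 0.001] jaw angle err 0.001
[-15.03117028  54.60782272]
red 128.5 [294.8 275.2] [[-101.    54.3]]
red 124.0 [284.4 233.8] [[-101.1  -45.1]]
cyan 161.5 [286.7 243.2] [[-100.8  -22.4]]
cyan 159.0 [292.4 265.6] [[-101.1   31.5]]
cyan 147.5 [314.5 282.2] [[-141.1   80.4]]
cyan 24.0 [331.6 271.6] [[-185.5   66.1]]
```

Square now (both ends at x = -101), but about 5–6 mm off to +y, leaving only 1–2 mm at the edge. I'll regrip briefly and shift it 6 mm.

```bash
python3 -m pendant '[{"delta_pos":[-0.0024,0.0077,0],"rotation":[0,0,-1],"claw":1},{"delta_pos":[-0.0024,0.0077,0],"rotation":[0,0,-1],"claw":1},{"delta_pos":[-0.0024,0.0077,0],"rotation":[0,0,-1],"claw":1},{"delta_pos":[-0.0024,0.0077,0],"rotation":[0,0,-1],"claw":1},{"delta_pos":[-0.0024,0.0077,0],"rotation":[0,0,-1],"claw":1}]' | tail -1
python3 -m pendant '[{"delta_pos":[-0.0024,0.0077,0],"rotation":[0,0,-1],"claw":1},{"delta_pos":[-0.0024,0.0077,0],"rotation":[0,0,-1],"claw":1},{"delta_pos":[-0.0024,0.0077,0],"rotation":[0,0,-1],"claw":1},{"delta_pos":[-0.0024,0.0077,0],"rotation":[0,0,-1],"claw":1},{"delta_pos":[-0.0024,0.0077,0],"rotation":[0,0,-1],"claw":1}]' | tail -1
python3 -m pendant '[{"delta_pos":[-0.0024,0.0077,0],"rotation":[0,0,-1],"claw":1},{"delta_pos":[-0.0024,0.0077,0],"rotation":[0,0,-1],"claw":1},{"delta_pos":[-0.0024,0.0077,0],"rotation":[0,0,-1],"claw":1},{"delta_pos":[-0.0024,0.0077,0],"rotation":[0,0,-1],"claw":1},{"delta_pos":[-0.0024,0.0077,0],"rotation":[0,0,-1],"claw":1}]' | tail -1
python3 -m pendant '[{"delta_pos":[0,0,0],"rotation":[0,0,0],"claw":1}]' | tail -1
python3 -c "
from h import *
s,R=state();print(s2w(-101,5)-s['position'][:2])"
```

```text
finger_gap: 0.998
finger_gap: 0.998
finger_gap: 1.001
finger_gap: 1.004
t 12.35 world [543.1 -57.1 199.2] stn [[-99.9   4.5]] F [ 0.14 -0.04  0.05] gap 1.004
app [ 0.  0. -1.] jaw [ 0.261 -0.965 -0.   ] jaw angle err 1.57
[-0.15817935 -1.20516831]
```

```bash
python3 -m pendant '[{"delta_pos":[0,-0.001,-0.035],"rotation":[0,0,0],"claw":1},{"delta_pos":[0,0,-0.035],"rotation":[0,0,0],"claw":1},{"delta_pos":[0,0,-0.02],"rotation":[0,0,0],"claw":1},{"delta_pos":[0,0,-0.004],"rotation":[0,0,0],"claw":0.6},{"delta_pos":[0,0,0],"rotation":[0,0,0],"claw":0.3}]' 20 | tail -2
python3 -m pendant '[{"delta_pos":[0,0,0],"rotation":[0,0,0],"claw":0.1},{"delta_pos":[0,0,0],"rotation":[0,0,0],"claw":-0.1},{"delta_pos":[0,0,0],"rotation":[0,0,0],"claw":-0.1},{"delta_pos":[0,0,0],"rotation":[0,0,0],"claw":-0.1}]' 20
python3 -m pendant '[{"delta_pos":[0.002,0.0005,0],"rotation":[0,0,0],"claw":-0.1},{"delta_pos":[0.002,0.0005,0],"rotation":[0,0,0],"claw":-0.1},{"delta_pos":[0.002,0.0005,0],"rotation":[0,0,0],"claw":-0.1},{"delta_pos":[0,0,0],"rotation":[0,0,0],"claw":-0.1},{"delta_pos":[0,0,0],"rotation":[0,0,0],"claw":-0.1}]' 20
python3 -m pendant '[{"delta_pos":[0,0,0],"rotation":[0,0,0],"claw":0.3},{"delta_pos":[0,0,0],"rotation":[0,0,0],"claw":0.7},{"delta_pos":[0,0,0],"rotation":[0,0,0],"claw":1},{"delta_pos":[0,0,0],"rotation":[0,0,0],"claw":1},{"delta_pos":[0,0,0.005],"rotation":[0,0,0],"claw":1}]' | tail -3
python3 -m pendant '[{"delta_pos":[0,0,0.04],"rotation":[0,0,0],"claw":1},{"delta_pos":[0,0,0.05],"rotation":[0,0,0],"claw":1},{"delta_pos":[0.0078,-0.029,0],"rotation":[0,0,1],"claw":1},{"delta_pos":[0.0078,-0.029,0],"rotation":[0,0,1],"claw":1},{"delta_pos":[0.0078,-0.029,0],"rotation":[0,0,1],"claw":1}]' | tail -2
python3 -m pendant '[{"delta_pos":[0.0078,-0.029,0],"rotation":[0,0,1],"claw":1},{"delta_pos":[0,0,0],"rotation":[0,0,1],"claw":1},{"delta_pos":[0,0,0],"rotation":[0,0,1],"claw":1},{"delta_pos":[0,0,0],"rotation":[0,0,1],"claw":1},{"delta_pos":[0,0,0],"rotation":[0,0,1],"claw":1}]' | tail -1
python3 -m pendant '[{"delta_pos":[0,0,0],"rotation":[0,0,1],"claw":1},{"delta_pos":[0,0,0],"rotation":[0,0,1],"claw":1},{"delta_pos":[0,0,0],"rotation":[0,0,1],"claw":1},{"delta_pos":[0,0,0],"rotation":[0,0,1],"claw":1},{"delta_pos":[0,0,0],"rotation":[0,0,1],"claw":1}]' | tail -1
python3 -m pendant '[{"delta_pos":[0,0,0],"rotation":[0,0,1],"claw":1},{"delta_pos":[0,0,0],"rotation":[0,0,1],"claw":1},{"delta_pos":[0,0,0],"rotation":[0,0,0],"claw":1}]' | tail -1
python3 - <<'E'
from h import *
from plant import ctrl
st,R=state();print(s2w(-160,0)-st["position"][:2])
s=ctrl.snapshot("top");im=s["img"];box=np.zeros(im.shape[:2],np.uint8);box[190:330,235:360]=255
for nm,mk in(("red",red(im)),("cyan",mask(im,(90,40,100),(104,160,255)))):
        for c in blobs(mk&box,6):
            m=c[:,0].mean(0);print(nm,cv2.contourArea(c),m.round(1),w2s(ray(s,m,104)).round(1))
E
```

```text
force: [0.0, 0.6, 0.5]
finger_gap: 0.692
t: 13.25
position: [544.8, -59.2, 106.6]
tcp_rot: [-0.273, 2.077, -2.08]
force: [-0.0, -1.0, 5.7]
finger_gap: 0.507
t: 13.75
position: [549.5, -57.7, 106.6]
tcp_rot: [-0.277, 2.079, -2.08]
force: [-4.6, -0.5, 9.5]
finger_gap: 0.506
tcp_rot: [-0.28, 2.081, -2.08]
force: [1.1, -0.4, 0.2]
finger_gap: 1.001
force: [-0.2, -0.5, -0.9]
finger_gap: 0.998
finger_gap: 1.0
finger_gap: 0.997
finger_gap: 1.0
t 16.05 world [ 580.4 -173.3  199.9] stn [[-221.8   -1.2]] F [0.66 0.51 0.44] gap 1.0
app [ 0.  0. -1.] jaw [0.965 0.262 0.   ] jaw angle err 0.001
[-17.27722989  59.31390736]
red 132.5 [294.7 272.9] [[-102.    48.9]]
red 122.0 [283.6 231.7] [[-100.4  -50.5]]
cyan 167.0 [292.  263.4] [[-101.3   26.4]]
cyan 162.0 [286.4 241. ] [[-101.5  -27.5]]
cyan 144.0 [314.7 281.4] [[-141.9   78.7]]
cyan 26.5 [331.5 270.6] [[-185.9   63.8]]
```

Canister is centred (-101, 0) and square. Now lower behind it and push.

```bash
python3 -m pendant '[{"delta_pos":[-0.008,0.027,-0.02],"rotation":[0,0,0],"claw":1},{"delta_pos":[-0.008,0.027,-0.02],"rotation":[0,0,0],"claw":1},{"delta_pos":[0,0,-0.035],"rotation":[0,0,0],"claw":1},{"delta_pos":[0,0,-0.022],"rotation":[0,0,0],"claw":1},{"delta_pos":[0,0,-0.006],"rotation":[0,0,0],"claw":1}]' | tail -2
python3 -m pendant '[{"delta_pos":[-0.0016,0.0058,0],"rotation":[0,0,0],"claw":1},{"delta_pos":[-0.0016,0.0058,0],"rotation":[0,0,0],"claw":1},{"delta_pos":[-0.0016,0.0058,0],"rotation":[0,0,0],"claw":1},{"delta_pos":[-0.0016,0.0058,0],"rotation":[0,0,0],"claw":1},{"delta_pos":[-0.0016,0.0058,0],"rotation":[0,0,0],"claw":1}]' | tail -2
python3 -m pendant '[{"delta_pos":[-0.0016,0.0058,0],"rotation":[0,0,0],"claw":1},{"delta_pos":[-0.0016,0.0058,0],"rotation":[0,0,0],"claw":1},{"delta_pos":[-0.0016,0.0058,0],"rotation":[0,0,0],"claw":1},{"delta_pos":[0,0,0],"rotation":[0,0,0],"claw":1}]' | tail -2
python3 - <<'E'
from h import *
from plant import ctrl
st,R=state()
for n in("top","side"):
    s=ctrl.snapshot(n);im=s["img"];box=np.zeros(im.shape[:2],np.uint8)
    if n=="top": box[190:330,235:360]=255
    else: box[170:250,190:290]=255
    for c in blobs(red(im)&box,6):
            m=c[:,0].mean(0);print(n,cv2.contourArea(c),m.round(1),w2s(ray(s,m,104)).round(1))
E
```

```text
force: [-0.3, 0.2, 0.8]
finger_gap: 1.002
force: [-0.2, 0.5, -0.2]
finger_gap: 1.002
force: [0.0, 0.3, -0.0]
finger_gap: 1.004
t 17.5 world [551.2 -72.1  96.6] stn [[-116.5    0.6]] F [ 0.03  0.28 -0.01] gap 1.004
app [-0.001  0.    -1.   ] jaw [ 0.965  0.263 -0.   ] jaw angle err 0.002
top 130.5 [284.3 275.4] [[-77.4  48.9]]
side 49.5 [267.  195.8] [[-65.9 -60.5]]
side 18.5 [230.6 212.9] [[-80.2  47.2]]
```

```bash
python3 -m pendant '[{"delta_pos":[-0.0013,0.0048,0],"rotation":[0,0,0],"claw":1},{"delta_pos":[-0.0013,0.0048,0],"rotation":[0,0,0],"claw":1},{"delta_pos":[-0.0013,0.0048,0],"rotation":[0,0,0],"claw":1},{"delta_pos":[-0.0013,0.0048,0],"rotation":[0,0,0],"claw":1},{"delta_pos":[-0.0013,0.0048,0],"rotation":[0,0,0],"claw":1}]' | tail -2
python3 - <<'E'
from h import *
from plant import ctrl
st,R=state()
for n in("top","side"):
    s=ctrl.snapshot(n);im=s["img"];box=np.zeros(im.shape[:2],np.uint8)
    if n=="top": box[190:330,225:360]=255
    else: box[170:250,190:290]=255
    for c in blobs(red(im)&box,6):
            m=c[:,0].mean(0);print(n,cv2.contourArea(c),m.round(1),w2s(ray(s,m,104)).round(1))
    if n=="top": b=im[180:330,190:370]
    else: a=im[150:300,160:340]
o=np.hstack([cv2.resize(a,(400,333),interpolation=2),cv2.resize(b,(400,333),interpolation=2)]);cv2.imwrite("pics/p7.png",o[:,:,::-1])
E
```

```text
force: [0.9, -0.4, 0.2]
finger_gap: 0.999
t 18.1 world [545.  -48.5  96.7] stn [[-92.    0.5]] F [ 0.85 -0.42  0.25] gap 0.999
app [-0.  0. -1.] jaw [ 0.965  0.262 -0.   ] jaw angle err 0.001
top 132.0 [276.  277.4] [[-57.8  48.8]]
side 37.5 [261.9 190.5] [[-39.2 -62.4]]
side 14.0 [225.6 207.2] [[-53.7  46. ]]
```

View pics/p7.png

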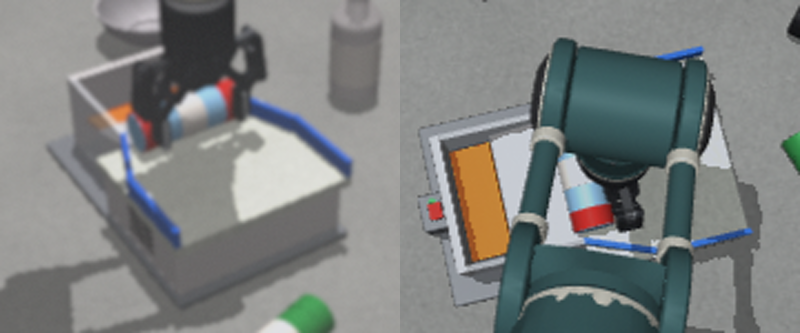

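The canister is square between the guides, its centre at about x = -58 and the hand right behind it. Next is the last push over the edge, then back off.

```bash
python3 -m pendant '[{"delta_pos":[-0.0013,0.0048,0],"rotation":[0,0,0],"claw":1},{"delta_pos":[-0.0013,0.0048,0],"rotation":[0,0,0],"claw":1},{"delta_pos":[-0.0013,0.0048,0],"rotation":[0,0,0],"claw":1},{"delta_pos":[-0.0008,0.0029,0],"rotation":[0,0,0],"claw":1},{"delta_pos":[0,0,0],"rotation":[0,0,0],"claw":1}]' | tail -2
python3 -m pendant '[{"delta_pos":[0.001,-0.004,0],"rotation":[0,0,0],"claw":1},{"delta_pos":[0,0,0],"rotation":[0,0,0],"claw":1},{"delta_pos":[0,0,0],"rotation":[0,0,0],"claw":1},{"delta_pos":[0,0,0],"rotation":[0,0,0],"claw":1},{"delta_pos":[0,0,0],"rotation":[0,0,0],"claw":1}]' | tail -2
python3 - <<'E'
from h import *
from plant import ctrl
st,R=state()
for n in("top","side"):
    s=ctrl.snapshot(n);im=s["img"];box=np.zeros(im.shape[:2],np.uint8)
    if n=="top": box[190:330,213:360]=255
    else: box[150:250,190:290]=255
    for nm,mk in(("red",red(im)),("cyan",mask(im,(90,40,100),(104,160,255)))):
      for c in blobs(mk&box,6):
            m=c[:,0].mean(0);print(n,nm,cv2.contourArea(c),m.round(1),w2s(ray(s,m,104)).round(1),w2s(ray(s,m,76)).round(1))
E
```

```text
force: [-1.2, -0.3, -0.4]
finger_gap: 0.998
force: [-0.3, -0.5, 0.1]
finger_gap: 0.999
t 19.2 world [541.4 -35.7  96.7] stn [[-78.8   0.6]] F [-0.33 -0.47  0.09] gap 0.999
app [-0.  0. -1.] jaw [ 0.965  0.262 -0.   ] jaw angle err 0.001
top red 105.5 [220.3 248.7] [[ 52.4 -46.2]] [[ 54.4 -50.7]]
top red 86.5 [225.2 290.1] [[61.8 49.5]] [[64.  47.4]]
top cyan 593.5 [282.2 227.9] [[-99.4 -60.1]] [[-101.1  -65. ]]
top cyan 143.0 [221.1 258.5] [[ 55.3 -23.5]] [[ 57.4 -27.4]]
top cyan 141.5 [225.4 280.2] [[56.7 27.6]] [[58.8 24.9]]
top cyan 101.5 [232.9 312.2] [[ 55.8 101.9]] [[ 57.8 101.1]]
top cyan 97.0 [305.8 322.4] [[-99.1 162.8]] [[-100.8  163.4]]
top cyan 87.5 [251.2 223.3] [[-31.1 -87.8]] [[-31.1 -93.4]]
top cyan 83.5 [312.6 232.1] [[-166.2  -33.6]] [[-169.6  -37.7]]
side red 48.5 [206.  193.2] [[25.5 57.5]] [[65.5 40.5]]
side cyan 63.0 [213.8 191.4] [[22.4 38. ]] [[62.3 20.1]]
side cyan 7.0 [234.9 186.2] [[ 14.7 -16.7]] [[ 54.3 -37. ]]
```

The canister has rolled down and lies on the lift at about (57, 0). Now move above it.

```bash
python3 -m pendant '[{"delta_pos":[0.001,-0.004,0.035],"rotation":[0,0,0],"claw":1},{"delta_pos":[0,0,0.04],"rotation":[0,0,0],"claw":1},{"delta_pos":[-0.012,0.045,0],"rotation":[0,0,0],"claw":1},{"delta_pos":[-0.012,0.045,0],"rotation":[0,0,0],"claw":1},{"delta_pos":[-0.012,0.045,0],"rotation":[0,0,0],"claw":1}]' | tail -2
python3 -m pendant '[{"delta_pos":[0,0,0],"rotation":[0,0,0],"claw":1},{"delta_pos":[0,0,0],"rotation":[0,0,0],"claw":1}]' | tail -2
python3 - <<'E'
from h import *
from plant import ctrl
st,R=state(); print(s2w(57,0)-st["position"][:2])
b=ctrl.snapshot("top")["img"][180:330,190:370];a=ctrl.snapshot("side")["img"][130:280,150:330]
o=np.hstack([cv2.resize(a,(400,333),interpolation=2),cv2.resize(b,(400,333),interpolation=2)]);cv2.imwrite("pics/p8.png",o[:,:,::-1])
E
```

```text
force: [-0.1, 0.7, 0.0]
finger_gap: 0.998
force: [-0.2, 0.2, -0.6]
finger_gap: 1.001
t 20.0 world [506.1  96.3 171.8] stn [[57.8  0.2]] F [-0.25  0.24 -0.62] gap 1.001
app [ 0. -0. -1.] jaw [0.964 0.265 0.   ] jaw angle err 0.004
[ 0.40756812 -0.76597833]
```

View pics/p8.png

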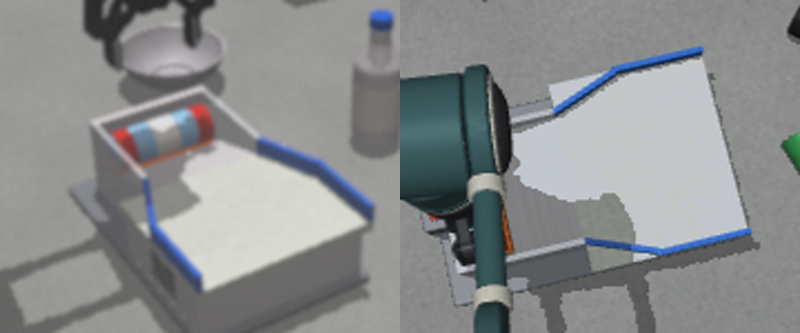

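The canister lies level across the well and the hand is over it at (57.8, 0.2). I'll descend and press.

```bash
python3 -m pendant '[{"delta_pos":[0,0,-0.025],"rotation":[0,0,0],"claw":1},{"delta_pos":[0,0,-0.025],"rotation":[0,0,0],"claw":1},{"delta_pos":[0,0,-0.01],"rotation":[0,0,0],"claw":1},{"delta_pos":[0,0,-0.004],"rotation":[0,0,0],"claw":1},{"delta_pos":[0,0,-0.004],"rotation":[0,0,0],"claw":1}]'
python3 -m pendant '[{"delta_pos":[0,0,-0.004],"rotation":[0,0,0],"claw":1},{"delta_pos":[0,0,-0.004],"rotation":[0,0,0],"claw":1},{"delta_pos":[0,0,-0.003],"rotation":[0,0,0],"claw":1}]'
python3 -m pendant '[{"delta_pos":[0,0,-0.003],"rotation":[0,0,0],"claw":1},{"delta_pos":[0,0,-0.003],"rotation":[0,0,0],"claw":1}]'
```

```text
t: 20.6
position: [507.1, 94.7, 104.0]
tcp_rot: [-1.322, 1.012, -1.013]
force: [1.3, -0.2, 0.7]
finger_gap: 0.999
t: 20.9
position: [506.9, 95.5, 93.0]
tcp_rot: [-1.322, 1.011, -1.012]
force: [-0.2, -0.0, 0.7]
finger_gap: 1.001
t: 21.1
position: [506.6, 95.5, 86.8]
tcp_rot: [-1.323, 1.011, -1.012]
force: [-0.5, -0.5, 1.4]
finger_gap: 1.005
```

```bash
python3 -m pendant '[{"delta_pos":[0,0,-0.003],"rotation":[0,0,0],"claw":1},{"delta_pos":[0,0,-0.003],"rotation":[0,0,0],"claw":1},{"delta_pos":[0,0,-0.003],"rotation":[0,0,0],"claw":1}]'
python3 -m pendant '[{"delta_pos":[0,0,-0.003],"rotation":[0,0,0],"claw":1},{"delta_pos":[0,0,-0.003],"rotation":[0,0,0],"claw":1}]'
python3 - <<'E'
from h import *
from plant import ctrl
state()
b=ctrl.snapshot("top")["img"][180:330,170:350];a=ctrl.snapshot("side")["img"][130:280,150:330]
o=np.hstack([cv2.resize(a,(400,333),interpolation=2),cv2.resize(b,(400,333),interpolation=2)]);cv2.imwrite("pics/p9.png",o[:,:,::-1])
E
```

```text
t: 21.4
position: [506.7, 95.5, 78.4]
tcp_rot: [-1.323, 1.011, -1.012]
force: [-3.3, -0.2, 8.7]
finger_gap: 0.994
t: 21.6
position: [506.7, 95.5, 72.4]
tcp_rot: [-1.323, 1.012, -1.012]
force: [-2.8, 0.1, 5.6]
finger_gap: 0.999
t 21.6 world [506.7  95.5  72.4] stn [[57.  -0.2]] F [-2.81  0.15  5.55] gap 0.999
app [ 0.  0. -1.] jaw [0.965 0.262 0.   ] jaw angle err 0.001
```

View pics/p9.png

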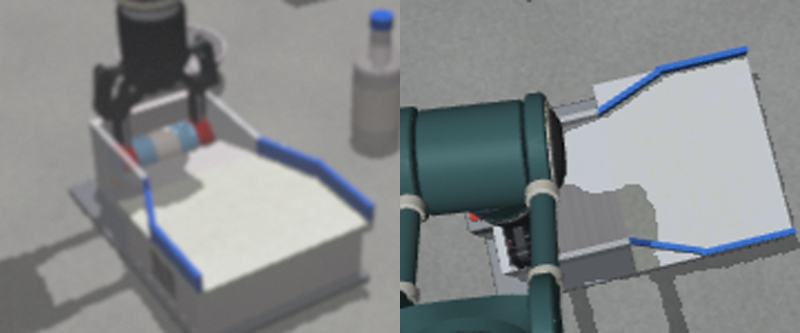

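The canister is sinking with the hand, level and pressed near both ends. I'll continue toward the catch, watching the force.

```bash
python3 -m pendant '[{"delta_pos":[0,0,-0.003],"rotation":[0,0,0],"claw":1},{"delta_pos":[0,0,0],"rotation":[0,0,0],"claw":1}]' | grep -E "pos|force"
python3 -m pendant '[{"delta_pos":[0,0,-0.003],"rotation":[0,0,0],"claw":1},{"delta_pos":[0,0,0],"rotation":[0,0,0],"claw":1}]'| grep -E "pos|force"
python3 -m pendant '[{"delta_pos":[0,0,-0.002],"rotation":[0,0,0],"claw":1},{"delta_pos":[0,0,0],"rotation":[0,0,0],"claw":1}]'| grep -E "pos|force"
```

```text
position: [506.7, 95.5, 69.0]
force: [-0.2, 0.6, 3.4]
position: [506.8, 95.5, 66.2]
force: [-2.2, -0.2, 7.0]
position: [506.8, 95.5, 64.4]
force: [-2.1, 0.4, 7.8]
```

```bash
python3 -m pendant '[{"delta_pos":[0,0,-0.002],"rotation":[0,0,0],"claw":1},{"delta_pos":[0,0,0],"rotation":[0,0,0],"claw":1}]' | grep -E "pos|force"
python3 -m pendant '[{"delta_pos":[0,0,-0.002],"rotation":[0,0,0],"claw":1},{"delta_pos":[0,0,0],"rotation":[0,0,0],"claw":1}]'| grep -E "pos|force"
```

```text
position: [506.8, 95.5, 62.5]
force: [-1.8, -0.4, 7.9]
position: [506.9, 95.6, 62.1]
force: [-5.9, -1.3, 18.8]
```

The force jumped at TCP z ≈ 62, the bottom stop, and it had dipped at z ≈ 69, where the catch snapped in. Hold briefly, then withdraw straight up.

```bash
python3 -m pendant '[{"delta_pos":[0,0,0],"rotation":[0,0,0],"claw":1},{"delta_pos":[0,0,0.002],"rotation":[0,0,0],"claw":1},{"delta_pos":[0,0,0.004],"rotation":[0,0,0],"claw":1},{"delta_pos":[0,0,0.004],"rotation":[0,0,0],"claw":1},{"delta_pos":[0,0,0.006],"rotation":[0,0,0],"claw":1}]' | grep -E "pos|force"
python3 -m pendant '[{"delta_pos":[0,0,0.01],"rotation":[0,0,0],"claw":1},{"delta_pos":[0,0,0.03],"rotation":[0,0,0],"claw":1},{"delta_pos":[0,0,0.045],"rotation":[0,0,0],"claw":1},{"delta_pos":[0.012,-0.045,0.02],"rotation":[0,0,0],"claw":1},{"delta_pos":[0.012,-0.045,0],"rotation":[0,0,0],"claw":1}]' | grep -E "pos|force"
python3 -m pendant '[{"delta_pos":[0.012,-0.045,0],"rotation":[0,0,0],"claw":1},{"delta_pos":[0.012,-0.045,0],"rotation":[0,0,0],"claw":1},{"delta_pos":[0,-0.045,0],"rotation":[0,0,0],"claw":1},{"delta_pos":[0,0,0],"rotation":[0,0,0],"claw":1},{"delta_pos":[0,0,0],"rotation":[0,0,0],"claw":1}]' | grep -E "pos|force"
python3 - <<'E'
from h import *
from plant import ctrl
state()
S=ctrl.snapshot("top");im=S["img"];s2=ctrl.snapshot("side")["img"]
box=np.zeros(im.shape[:2],np.uint8);box[190:330,213:260]=255
for nm,mk in(("red",red(im)),("cyan",mask(im,(90,40,100),(104,160,255)))):
  for c in blobs(mk&box,6):
    m=c[:,0].mean(0);print(nm,cv2.contourArea(c),m.round(1),w2s(ray(S,m,53)).round(1))
b=im[180:330,170:350];a=s2[130:280,150:330]
o=np.hstack([cv2.resize(a,(400,333),interpolation=2),cv2.resize(b,(400,333),interpolation=2)]);cv2.imwrite("pics/p10.png",o[:,:,::-1])
E
```

```text
position: [506.0, 95.3, 75.4]
force: [0.6, 0.6, -0.3]
position: [533.6, 6.1, 185.8]
force: [2.1, -0.4, -0.1]
position: [554.0, -130.0, 180.4]
force: [-0.8, 1.2, -0.5]
t 24.2 world [ 554.  -130.   180.4] stn [[-173.1   13. ]] F [-0.81  1.16 -0.49] gap 1.002
app [-0.     0.001 -1.   ] jaw [ 0.966  0.259 -0.   ] jaw angle err -0.002
red 122.5 [228.8 290.4] [[57.8 48.3]]
red 109.5 [220.4 250.2] [[ 56.5 -50.9]]
cyan 144.0 [226.9 280.9] [[57.4 25.2]]
cyan 141.5 [221.9 259.4] [[ 57.9 -28.1]]
```

View pics/p10.png

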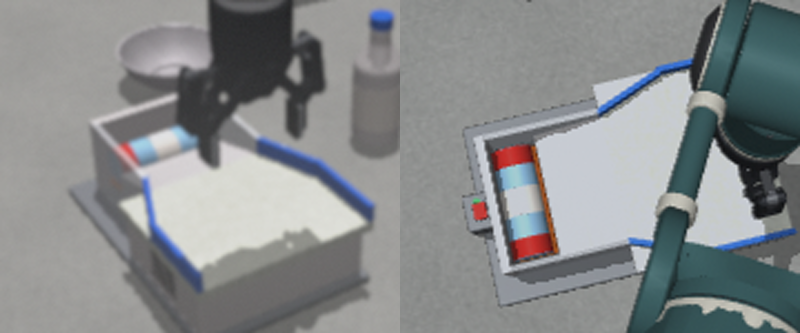

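The canister lies low and level in the well (57, -1). At TCP z = 75, still in the range where a sprung lift would push back, the force was zero, so the catch is holding. Handing in.

```bash
python3 -c "
from plant import ctrl
print(ctrl.finish_job())"
```

```text
the job is handed in; nothing more can be done
None
```

The canister is on the lift, pressed down and held by the catch as far as I can tell. The job was handed in at about 24 s of the 64 s allowed. No verdict was reported.

**What I did**
- The first two-finger push rolled the canister forward but left it skewed by about 0.2 rad and about 16 mm off-centre.
- I closed the jaws lightly on it twice, keeping it on the deck, to square and centre it. I then pushed it with both open fingers until it rolled down the chute by itself.
- I pressed it down at both ends to the bottom stop. The force dipped to 3.4 N at tool height 69 mm, where I take it the catch snapped in, and rose to 18.8 N at 62 mm, the stop. Then I moved the hand clear.

**Last checks**
- **Position:** the canister centre is at about x = 57, y = -1 mm in the station frame. That is within 3 mm of the lift's centre, with about 0.01 rad of skew. The last picture shows it low and level in the well.
- **Catch:** I inferred this rather than measuring the lift's height. The force was about 0 at tool height 75 mm on the way up, where a free lift would still push back.
- **Bystanders:** the bottle and bowl look unmoved in the last picture. I took no final look at the meter, but the hand stayed well above it.
- **Unexplained:** a sideways force of 2–6 N appeared during pressing.

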